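# Retract the locating pins and start the thickness gauge

### The arm

A 6-joint arm with a two-finger parallel gripper is mounted at the origin on the work surface. World frame = base frame: x ahead of the robot, y to its left, z up, the work surface at z = 0. Lengths are in m, angles in rad, forces in N, time in s.
With the tool pointing down it reaches from about 0.3 to 0.875 m from the base axis. Payload 6.4 kg.
Tool frame: the origin (TCP) lies at the very end of the fingers, on their centre line; the grasp point (between the pads) lies 19 mm behind it; z points along the fingers, y is the line along which they close (so a half turn about z gives the same grasp; the last joint's range is limited). The gripper opens to 85 mm and grips with 20 to 120 N. Pads are 22 mm wide; open, the fingers measure 114 mm over their backs; the gripper's body (76 mm by 85 mm) begins 54 mm behind the grasp point. The pads swing forward as they close: fully open they stand 13 mm farther back than shut.
Start: joints at [0.935, 0.181, 1.607, -0, 1.354, -0.206], TCP at [0.24, 0.523, 0.231] pointing down, gripper open.
Joint ranges: [-2.99, 2.99], [-0.89, 2.07], [0.3, 2.58], [-1.14, 4.28], [0, 2.63], [-3.12, 3.12]. Speed limits (rad/s): [2.57, 2.57, 3.01, 3.14, 3.14, 3.14].

### API

Orientations are given as a rotation vector (axis times angle).
In Python, from bench import goto, move_linear, move_j, gripper_to, hold, ik, grab_frame, IKError, finish_job, current_clock, current_joint_positions, current_qd, current_effort, current_eef_pos, current_orientation, current_wrist_force, current_ft_torque, current_gripper_width, current_grasp_force gives the robot as it stands. Calls block until the motion is done:
- goto(position, orientation): joint-space move of the TCP to a pose.
- move_linear(position, rot=None, v=0.15, force_limit=None): straight line of the TCP; rot=None keeps the orientation; v is the mean speed in m/s. With force_limit (N) it stops when the force on the tool has changed by that much, and returns True; else False.
- move_j(angles): joint-space move.
- gripper_to(opening, newtons=None): finger opening in m; newtons is the grip in N (None keeps the last); returns when the fingers have stopped.
- hold(seconds).
- ik(position, orientation): joint angles nearest the present ones, or None.
- grab_frame(name): name is "scene" or "top" or "wrist"; returns a dict with "color" (384x512x3 uint8, blue, green, red), "camera_matrix" (3x3 intrinsics, pixels), "distortion" ([k1, k2, p1, p2, k3] as OpenCV has them; the pictures are not rectified), "world_from_camera" (4x4, takes a point from camera to world coordinates). Camera axes: x right, y down, z forward; pixel columns grow to the right and rows downward; lengths in m; the calibration is good to about 2 mm. A picture is of the moment at which its call begins. There is no depth.
A pose or a line that the arm cannot do raises IKError and nothing moves.
- finish_job(): hands the job in; it is judged then, once.
Readings, each from a call of its own:
- current_clock(): time.
- current_joint_positions(): joint angles.
- current_qd(): joint speeds.
- current_effort(): joint torques, N m.
- current_eef_pos(): TCP position.
- current_orientation(): TCP orientation.
- current_wrist_force(): force on the tool from outside, world axes, zero at the start.
- current_ft_torque(): the same for the moment, N m.
- current_gripper_width(): finger opening in m.
- current_grasp_force(): force on a finger pad.
Only numpy, scipy, OpenCV 4.12 (cv2) and the standard library are available. Lean on these libraries where they do the work, as an engineer would, in place of code of your own. Each camera call takes 0.05 s, during which the arm holds its last target. There are 200 camera calls.

### The job

Ready the thickness gauge for its cycle: with the fingertips, gripping nothing, gently push down three of the steel locating pins on the black nest plate, in this order: first the one with the round disc head, then the square-headed one, then the one with the crossbar; each goes down about 1 cm and stays there, without ramming it onto its stop. Then gently press the START button (the smaller round button on the grey control box) and let it spring back. Leave the slim pin standing and the broad palm button alone, and do not pick up or shift the cover or any other loose thing.

Things in the scene. Friction and masses are not known exactly. Their poses are not given: they have to be found in the camera images.
- nest: fixed black nest plate 260 x 320 x 20 mm lying on the table; origin under its centre, x and y along its sides. It carries the four locating pins, one near each corner, in any arrangement.
- disc_post: fixed black base 44 x 44 x 16 mm with a 24 mm black collar up to 20 mm, standing on the nest plate; carries the disc pin. Origin under its centre, z up.
- disc_top (a point): centre of the top face of the disc pin; it moves with the pin. The steel pin's head is a flat round disc, 44 mm diameter, 8 mm thick; the top stands about 65 mm above the table when raised.
- disc (a joint): how far the disc pin has been pushed straight down, m: 0 to 0.002 at the start (raised), 0.016 on its hard stop; counts as down above 0.006. It slides stiffly (about 4 N at the top, rising to 8 N near the stop, a little more when pushed fast) and friction keeps it where it is left.
- square_post: fixed black base 44 x 44 x 16 mm with a 24 mm black collar up to 20 mm, standing on the nest plate; carries the square pin. Origin under its centre, z up.
- square_top (a point): centre of the top face of the square pin; it moves with the pin. The steel pin's head is a square plate, 30 x 30 mm, 8 mm thick; the top stands about 65 mm above the table when raised.
- square (a joint): how far the square pin has been pushed straight down, m: 0 to 0.002 at the start (raised), 0.016 on its hard stop; counts as down above 0.006. It slides stiffly (about 4 N at the top, rising to 8 N near the stop, a little more when pushed fast) and friction keeps it where it is left.
- bar_post: fixed black base 44 x 44 x 16 mm with a 24 mm black collar up to 20 mm, standing on the nest plate; carries the bar pin. Origin under its centre, z up.
- bar_top (a point): centre of the top face of the bar pin; it moves with the pin. The steel pin's head is a narrow crossbar, 12 x 54 mm, 8 mm thick; the top stands about 65 mm above the table when raised.
- bar (a joint): how far the bar pin has been pushed straight down, m: 0 to 0.002 at the start (raised), 0.016 on its hard stop; counts as down above 0.006. It slides stiffly (about 4 N at the top, rising to 8 N near the stop, a little more when pushed fast) and friction keeps it where it is left.
- slim_post: fixed black base 44 x 44 x 16 mm with a 24 mm black collar up to 20 mm, standing on the nest plate; carries the slim pin. Origin under its centre, z up. The slim pin has no wider head: a plain round steel pin 12 mm in diameter, its top about 45 mm above this origin.
- slim (a joint): how far the slim pin has been pushed straight down, m: 0 to 0.002 at the start (raised), 0.016 on its hard stop; counts as down above 0.006. It slides stiffly (about 4 N at the top, rising to 8 N near the stop, a little more when pushed fast) and friction keeps it where it is left.
- start_base: fixed black housing of the start button on top of the fixed grey control box 200 x 100 x 61 mm high on the table to the robot's right. Its two push buttons, one near each end, may be either way round. Origin under its centre, z up.
- start_top (a point): centre of the top face of the START button, the smaller of the two round grey buttons, 26 mm diameter; moves with it.
- start (a joint): how far the start button is pressed straight down, m: 0 released, 0.006 fully down (about 5 N); springs back.
- palm_base: fixed black housing of the palm button on top of the fixed grey control box 200 x 100 x 61 mm high on the table to the robot's right. Its two push buttons, one near each end, may be either way round. Origin under its centre, z up. The palm button is the broad one of the two round grey buttons, 48 mm diameter.
- palm (a joint): how far the palm button is pressed straight down, m: 0 released, 0.006 fully down (about 5 N); springs back.
- cover: the loose grey plastic cover under inspection: an open oval frame 130 x 68 mm, up to 36 mm high, lying in the middle of the nest plate; origin at the centre of its underside. Bystander.
- block: small loose steel gauge block 30 x 10 x 34 mm high standing on the nest plate; origin under its centre. Bystander.
- setring: loose steel setting ring, 40 mm outside diameter, 16 mm high, on the nest plate; origin under its centre. Bystander.
- cleaner: white bottle, 56 mm diameter, 150 mm high, on the table; origin under its centre. Bystander.
- driver: screwdriver lying on the table. Bystander.
- pot: open aluminium pot, 68 mm diameter, 60 mm high, on the table; origin under its centre. Bystander.
- sensor: black spare sensor head 45 x 22 x 50 mm high, standing on the table; origin under its centre. Bystander.

How it is judged:
On the way, in this order (a step that is already met when the one before it is completed fails the run):
1. first pin: disc is pushed down (past 6 mm) (value of joint disc above 0.006 m), for 0.1 s.
2. second pin: square is pushed down (past 6 mm) (value of joint square above 0.006 m), for 0.1 s.
3. third pin: bar is pushed down (past 6 mm) (value of joint bar above 0.006 m), for 0.1 s.
4. START is pressed (past 4 mm) (value of joint start above 0.004 m), for 0.05 s.
At the end, for the whole second after the job is handed in: disc, square and bar pins are each down by more than 6 mm, the slim pin by less than 4 mm, START and the palm button are released (under 1.5 mm), and every loose thing lies still within 12 mm of where it was (value of joint each of disc, square, bar above 0.006 m and value of joint slim below 0.004 m and value of joint each of start, palm below 0.0015 m and distance of each of cover, block, setring, cleaner, driver, pot, sensor from where it was at the start of the episode below 0.012 m and linear speed of each of cover, block, setring, cleaner, driver, pot, sensor below 0.02 m/s); the robot touches nothing.
It fails at once if a pin pushed down (past 4 mm) before the pin whose turn comes first is down ((value of joint square above 0.004 m and value of joint disc below 0.006 m) or (value of joint bar above 0.004 m and value of joint square below 0.006 m)).
It fails at once if START pressed (past 2 mm) before all three pins are down (value of joint start above 0.002 m and value of joint bar below 0.006 m).
It fails at once if the slim pin pushed down (past 4 mm) or the palm button pressed (past 2 mm) (value of joint slim above 0.004 m or value of joint palm above 0.002 m).
It fails at once if a pin, a button or what carries them pressed or squeezed with more than 40 N (contact force between any of the arm, the fingers and nest above 40 N or contact force between any of the arm, the fingers and disc_post above 40 N or contact force between any of the arm, the fingers and square_post above 40 N or contact force between any of the arm, the fingers and bar_post above 40 N or contact force between any of the arm, the fingers and slim_post above 40 N or contact force between any of the arm, the fingers and start_base above 40 N or contact force between any of the arm, the fingers and palm_base above 40 N).
It fails at once if a loose thing (the cover, gauge block, setting ring, bottle, screwdriver, pot or sensor) lifted or shifted by more than 12 mm (distance of any of cover, block, setring, cleaner, driver, pot, sensor from where it was at the start of the episode above 0.012 m).
It also fails if it takes over 51 s, if anything falls off the work surface, if the arm or the gripper's body presses on something with over 40 N, if the wrist force passes 120 N, or if a joint passes its speed limit or range.

## Working session

There is one attempt and no reset: what is moved stays moved. The work goes in short steps, each a Python script; the robot and the scene stay as the last script left them, time stands still between calls to the robot, and variables do not carry over. Pictures are saved under pics/ and viewed, at most 10 in all, crops included, and the job is handed in when it is done.

```bash
mkdir -p pics; python3 - <<'E'
from bench import *
import cv2,pickle
d={}
for n in("scene","top"):
    f=grab_frame(n);d[n]=f
    cv2.imwrite(f"pics/{n}0.png",cv2.resize(f["color"],(768,576),interpolation=cv2.INTER_CUBIC))
    print(n,f["camera_matrix"].tolist(),f["world_from_camera"].round(3).tolist(),f["distortion"])
pickle.dump(d,open("f.pkl","wb"))
print(current_clock(),current_orientation(),current_eef_pos())
E
```

```text
scene [[410.57224706492514, 0.0, 256.42962895136566], [0.0, 410.57224706492514, 200.5007354044922], [0.0, 0.0, 1.0]] [[0.179, 0.796, -0.578, 1.193], [0.984, -0.142, 0.109, -0.088], [0.004, -0.589, -0.808, 0.929], [0.0, 0.0, 0.0, 1.0]] [-0.07395259  0.          0.          0.          0.        ]
top [[421.36300737921886, 0.0, 261.2443367124534], [0.0, 421.36300737921886, 190.9749898694298], [0.0, 0.0, 1.0]] [[-0.002, -0.992, 0.126, 0.425], [-1.0, 0.002, -0.001, 0.014], [0.0, -0.126, -0.992, 1.128], [0.0, 0.0, 0.0, 1.0]] [-0.05311599  0.          0.          0.          0.        ]
0.1 [-6.69748167e-01 -3.06869963e+00  2.33111426e-03] [0.23926817 0.52229376 0.23046722]
```

View pics/top0.png

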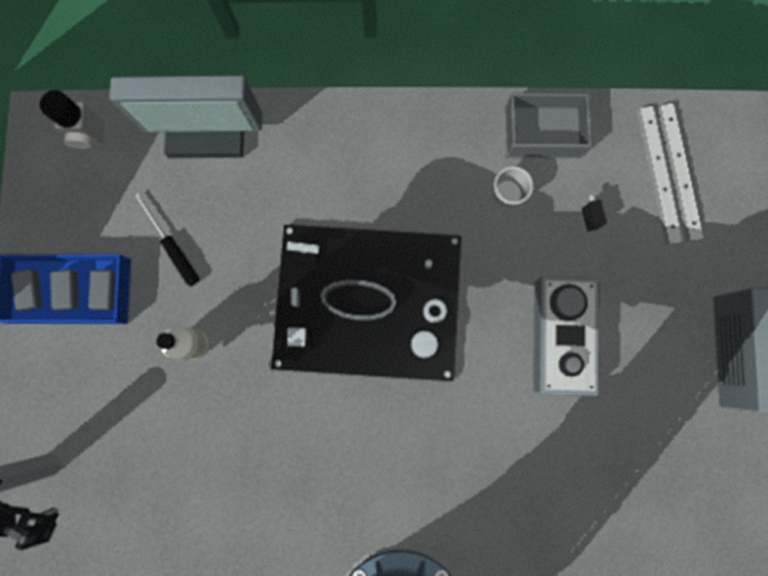

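View pics/scene0.png

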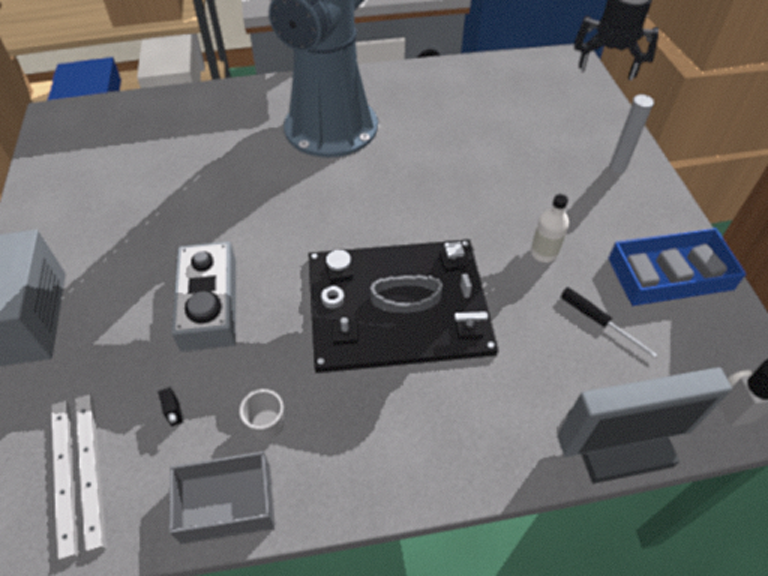

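The top view (768×576) shows the disc head at (425,344), the square at (296,337), the bar at (303,248) and the slim pin at (428,264). START is at (571,364), the palm button at (569,301) and the setting ring at (434,310). The scene view agrees: disc (339,261), square (455,249), bar (471,316), START (202,260).

```bash
cat > h.py <<'E'
import numpy as np,cv2,pickle
D=pickle.load(open("f.pkl","rb"))
def ray(n,px):
    f=D[n];p=cv2.undistortPoints(np.float64([[px]]),f["camera_matrix"],f["distortion"])[0,0]
    T=f["world_from_camera"];d=T[:3,:3]@[p[0],p[1],1];return T[:3,3],d/np.linalg.norm(d)
def plane(n,px,z):
    o,d=ray(n,px);return o+d*(z-o[2])/d[2]
def tri(a,b):
    o1,d1=ray("top",a);o2,d2=ray("scene",b)
    s,t=np.linalg.lstsq(np.c_[d1,-d2],o2-o1,rcond=None)[0]
    p,q=o1+s*d1,o2+t*d2;return (p+q)/2,np.linalg.norm(p-q)
E
python3 - <<'E'
from h import *
G={"top":dict(disc=(425,344),square=(296,337),bar=(303,248),start=(571,364),palm=(569,301)),
"scene":dict(disc=(339,261),square=(455,249),bar=(471,316),start=(202,260),palm=(203,306))}
for n in G:
    im=D[n]["color"];g=cv2.cvtColor(im,cv2.COLOR_BGR2GRAY);tiles=[]
    for k,c in G[n].items():
        c=np.array(c)/1.5;x,y=(c-16).astype(int)
        crop=g[y:y+33,x:x+33]
        tiles.append(cv2.resize(im[y:y+33,x:x+33],(264,264),interpolation=cv2.INTER_NEAREST))
        if k in("disc","square","bar"):
            for th in(90,120,150):
                m=(crop>th).astype(np.uint8);_,_,st,ce=cv2.connectedComponentsWithStats(m)
                i=min(range(1,len(st)),key=lambda i:np.hypot(*(ce[i]-16))) if len(st)>1 else None
                if i:
                    p=ce[i]+[x,y];print(n,k,th,st[i].tolist(),p.round(1),plane(n,p,.064).round(4))
        print(n,k,"crop origin",x,y)
    tiles.append(np.zeros_like(tiles[0]))
    cv2.imwrite(f"pics/{n}_c.png",np.vstack([np.hstack(tiles[:3]),np.hstack(tiles[3:])]))
E
```

```text
top disc 90 [7, 8, 18, 18, 257] [282.3 229.2] [ 0.4632 -0.0395  0.064 ]
top disc 120 [7, 8, 18, 17, 237] [282.3 229.1] [ 0.4634 -0.0395  0.064 ]
top disc 150 [8, 9, 16, 16, 212] [282.4 229.3] [ 0.463  -0.0397  0.064 ]
top disc crop origin 267 213
top square 90 [10, 11, 13, 12, 141] [197.5 224.4] [0.4757 0.1745 0.064 ]
top square 120 [11, 11, 12, 12, 120] [197.4 224.3] [0.4759 0.1748 0.064 ]
top square 150 [11, 11, 11, 11, 69] [198.  224.3] [0.4759 0.1731 0.064 ]
top square crop origin 181 208
top bar 90 [5, 12, 22, 8, 127] [201.6 164.7] [0.6288 0.1666 0.064 ]
top bar 120 [5, 12, 21, 8, 108] [201.2 164.6] [0.6289 0.1675 0.064 ]
top bar 150 [6, 13, 20, 7, 86] [201.4 164.8] [0.6285 0.1671 0.064 ]
top bar crop origin 186 149
top start crop origin 364 226
top palm crop origin 363 184
scene disc 90 [0, 0, 33, 22, 486] [224.9 166.2] [ 0.4427 -0.037   0.064 ]
scene disc 120 [0, 0, 33, 22, 452] [225.1 165.9] [ 0.4416 -0.0363  0.064 ]
scene disc 150 [8, 8, 16, 13, 160] [225.1 172.2] [ 0.4643 -0.0393  0.064 ]
scene disc crop origin 210 158
scene square 90 [0, 0, 33, 33, 574] [304.8 159.3] [0.4567 0.1881 0.064 ]
scene square 120 [9, 11, 16, 10, 99] [302.7 165.2] [0.4771 0.1767 0.064 ]
scene square 150 [10, 12, 11, 9, 74] [302.  165.4] [0.4774 0.1747 0.064 ]
scene square crop origin 287 150
scene bar 90 [5, 13, 23, 10, 137] [313.6 210.6] [0.6313 0.1667 0.064 ]
scene bar 120 [5, 14, 22, 6, 108] [313.5 210. ] [0.6296 0.167  0.064 ]
scene bar 150 [5, 14, 22, 5, 83] [313.7 209.9] [0.6293 0.1675 0.064 ]
scene bar crop origin 298 194
scene start crop origin 118 157
scene palm crop origin 119 188
```

View pics/top_c.png

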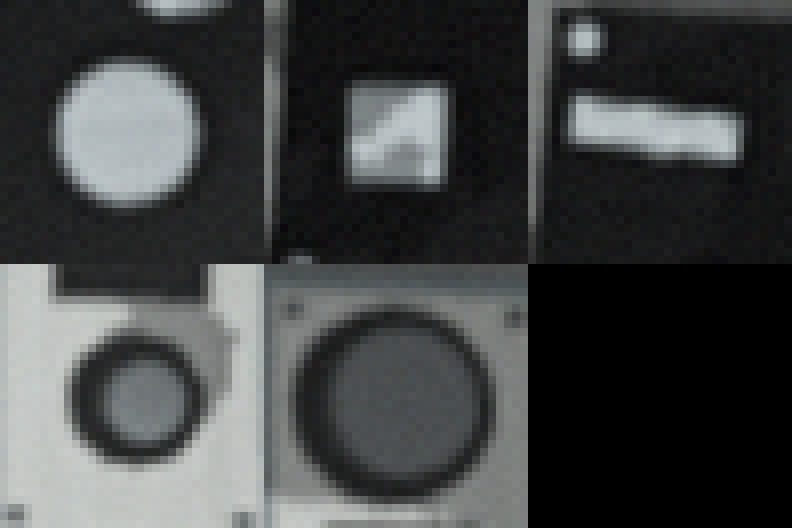

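View pics/scene_c.png

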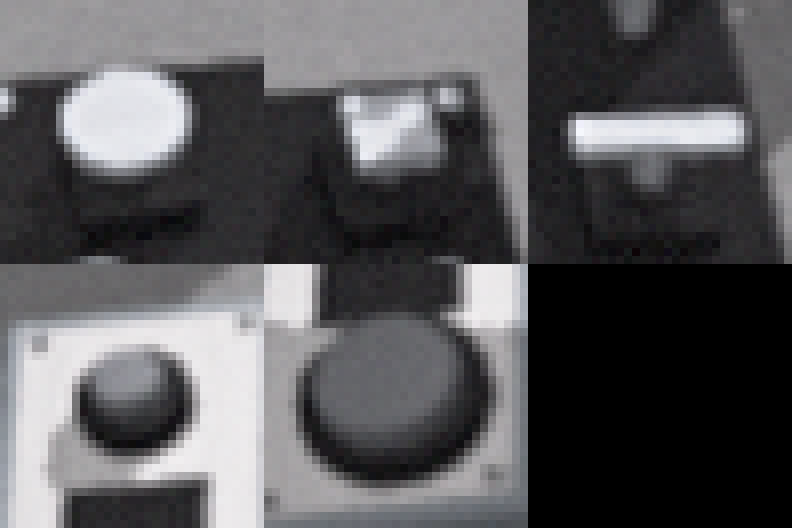

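The crops show clean heads, and both views agree within about 2 mm at z = 0.064. START's top face sits at about (381.8,242.5) in the top image and (133.9,170) in the scene image. I'll check it by triangulation, then push the disc pin.

```bash
cat > push.py <<'E'
from bench import *
import numpy as np
DOWN=[0,np.pi,0]
def status(s): print(s,round(current_clock(),2),current_eef_pos().round(4),current_wrist_force().round(1),flush=True)
def press(x,y,ztop,depth,lim=20):
    """hover, probe for contact, push depth below it; returns contact height"""
    goto([x,y,ztop+.06],DOWN)
    move_linear([x,y,ztop+.010],v=.12); hold(.2); status("near")
    hit=move_linear([x,y,ztop-.006],v=.015,force_limit=3)
    zc=current_eef_pos()[2]; status(f"contact {hit}")
    if not hit or abs(zc-ztop)>.006: 
        move_linear([x,y,ztop+.06]); raise SystemExit("odd contact height")
    h2=move_linear([x,y,zc-depth],v=.015,force_limit=lim); status(f"pushed {h2}")
    return zc
E
python3 - <<'E'
from h import *
a=(381.8,242.5);b=(133.9,170.0)
print("start",tri(a,b),"palm",tri((363+16.4-.1,184+16.5),(119+15,188+10.5)))
for k,p,q in(("disc",(282.3,229.2),(225.1,172.2)),("square",(197.4,224.3),(302.3,165.3)),("bar",(201.4,164.7),(313.6,209.9))): print(k,tri(p,q))
print("ring",plane("top",(289.3,206.7),.036))
from push import *
gripper_to(0); status("closed")
x,y=.4635,-.0395
print(press(x,y,.064,.0095)); move_linear([x,y,.11]); status("up")
E
```

```text
start (array([ 0.42884044, -0.28386886,  0.0834395 ]), np.float64(0.001496277393322525)) palm (array([ 0.53249828, -0.2807413 ,  0.09088429]), np.float64(0.0014501752346599342))
disc (array([ 0.46327644, -0.03942679,  0.06268738]), np.float64(0.00015782245515800957))
square (array([0.47603356, 0.17547951, 0.06266921]), np.float64(0.0010336737018174524))
bar (array([0.62889967, 0.16732823, 0.06342778]), np.float64(0.00036232390236834477))
ring [ 0.52256076 -0.05953198  0.036     ]
closed 0.87 [0.2396 0.5228 0.2313] [0.8 0.8 0.4]
near 3.83 [ 0.4643 -0.0397  0.075 ] [0.7 0.2 0.4]
contact True 4.58 [ 0.4633 -0.0394  0.0622] [ 0.7 -0.3  1. ]
pushed False 5.37 [ 0.4633 -0.0394  0.0528] [-2.2  0.5  5.4]
0.06222729342658223
up 5.9 [ 0.4632 -0.0394  0.1095] [ 0.   0.4 -0.5]
```

The disc pin contacted at 62 mm and was pushed 9.5 mm at about 5 N, as expected. Next are the square and bar pins, then a check picture.

```bash
python3 - <<'E'
from push import *
import cv2,pickle
for x,y in((.4762,.1750),(.6290,.1671)):
    print(press(x,y,.0635,.0095)); move_linear([x,y,.124]); status("up")
goto([.4289,-.2835,.16],DOWN); status("over start")
d={n:grab_frame(n) for n in("scene","top")}; pickle.dump(d,open("g.pkl","wb"))
cv2.imwrite("pics/scene1.png",cv2.resize(d["scene"]["color"][130:270,100:350],(800,448),interpolation=cv2.INTER_CUBIC))
from h import *
D.update(d); G=dict(disc=(225.1,172.2,282.3,229.2),square=(302.3,165.3,197.4,224.3),bar=(313.6,209.9,201.4,164.7))
for k,(u,v,a,b) in G.items():
    r=[]
    for n,c in(("top",(a,b)),("scene",(u,v+3))):
        x,y=(np.array(c)-13).astype(int);g=cv2.cvtColor(d[n]["color"],6)[y:y+27,x:x+27]
        _,_,st,ce=cv2.connectedComponentsWithStats((g>(120 if n=="top" else 150)).astype(np.uint8))
        i=min(range(1,len(st)),key=lambda i:np.hypot(*(ce[i]-13))-st[i][4]*.1);r.append(ce[i]+[x,y])
    print(k,*tri(*r))
E
```

```text
near 7.53 [0.477  0.175  0.0744] [0.1 1.  0.1]
contact True 8.27 [0.476  0.175  0.0622] [ 0.6 -0.   0.8]
pushed False 9.05 [0.476  0.175  0.0528] [-1.3 -0.8  4.6]
0.062188107651877156
up 9.68 [0.4756 0.1749 0.1232] [ 0.9 -0.5  0.6]
near 11.1 [0.6298 0.1672 0.0748] [-0.   0.1  0.2]
contact True 11.79 [0.6289 0.1671 0.0632] [ 1.5 -0.   1.1]
pushed False 12.56 [0.6289 0.1671 0.054 ] [-1.7 -0.2  5.3]
0.06324684470717631
up 13.18 [0.6284 0.167  0.1231] [ 0.4 -0.3 -0.8]
over start 14.97 [ 0.4294 -0.2829  0.1599] [-0.8 -0.3 -0.8]
disc [ 0.46348768 -0.03940474  0.05204457] 0.00045518116055530796
square [0.47595365 0.17650856 0.05184752] 0.0009541024024308053
bar [0.62917693 0.16679536 0.0531935 ] 0.00018337223535191407
```

View pics/scene1.png

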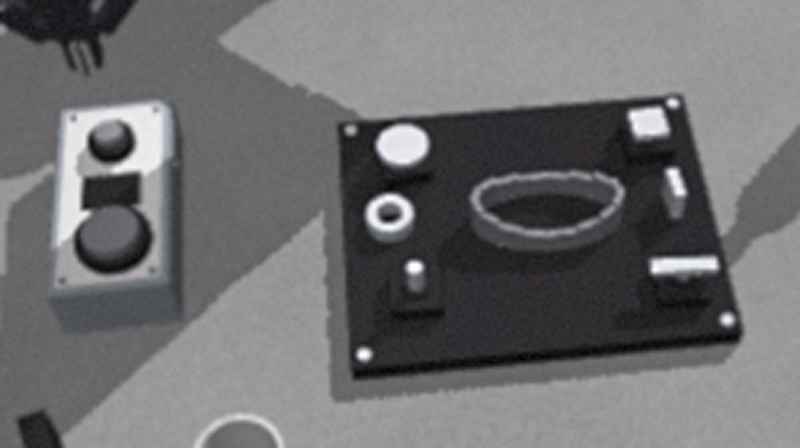

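All three pins are down about 10 mm (tops near 52 mm). The slim pin at (415,275) is still standing, and the cover, ring and block are in place. Now I'll press START.

```bash
python3 - <<'E'
from push import *
import cv2
x,y=.4289,-.2837
zc=press(x,y,.0835,.0085,lim=8); hold(.2); status("held")
move_linear([x,y,.16],v=.08); hold(.3); status("up")
goto([.36,-.2837,.25],DOWN)
cv2.imwrite("pics/scene2.png",cv2.resize(grab_frame("scene")["color"][130:270,100:350],(800,448),interpolation=cv2.INTER_CUBIC))
E
```

```text
near 16.09 [ 0.4295 -0.2843  0.0946] [-1.3 -0.4  0.2]
contact True 16.96 [ 0.4288 -0.2836  0.0793] [ 1.1 -0.9  3.2]
pushed True 17.3 [ 0.4288 -0.2837  0.0768] [-1.9  0.8  6.7]
held 17.5 [ 0.4289 -0.2836  0.0768] [-1.4  0.9  7.5]
up 18.99 [ 0.4288 -0.2836  0.1597] [ 0.3  0.7 -0.4]
```

View pics/scene2.png

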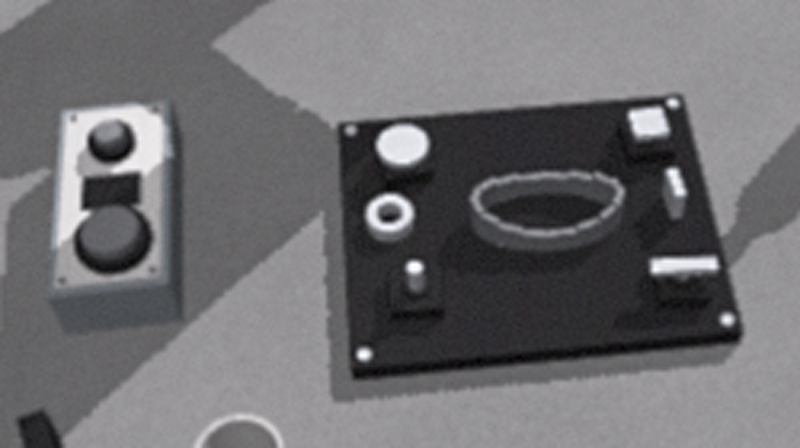

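START bottomed at 76.8 mm under about 7.5 N. That is roughly 6 mm below its measured top, and more than the 5 N needed for full travel. The picture shows it sprung back at (110,140) and everything else unmoved.

```bash
python3 -c "
from bench import *
print(finish_job(),current_clock())"
```

```text
the job is handed in; nothing more can be done
the job is handed in; nothing more can be done
```

The job is handed in with no verdict shown: I pushed the disc, square and bar pins down about 10 mm each in that order, then pressed START fully and let it spring back; the slim pin, palm button and loose things in the last picture looked undisturbed.

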